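# Unbolt the stock box and put the jewellery box away

## Task

Unbolt the wooden stock box: lift the bolt's handle out of its notch, draw the bolt back to its stop and let the handle down into the second notch. Then slide the lid fully back and set the small black jewellery box that stands near the mallet, to the right of the stock box, inside, flat on the floor of the stock box, without dropping it; leave the stock box open.

Things in the scene. Friction and masses are not known exactly. Their poses are not given: they have to be found in the camera images.
- stock_box: Wooden box fixed to the worktop, 178 mm deep (own x) by 200 wide (y) by 68 high, with a sliding lid flush in its top. Origin: centre of its underside; x from the bolt side to the back, y along the bolt, z up. Its solid front rail (x -89 to -51, top z 68) carries a steel barrel bolt along y, axis at x -69, z 80, held by saddles at y +-48 (tops z 90). Sizes and own coordinates in mm.
- bolt_grip (a point): On the axis of the bolt's handle, 44 mm from the bolt's axis. Round steel handle at right angles to the bolt: 8 mm thick, with a 12 mm thick grip 30 to 62 mm from the bolt's axis. At the start it lies level in the first notch, pointing to own -x of the stock box, overhanging its front by about 40 mm with free space below, down to the worktop.
- bolt_slide (a joint): Travel of the bolt along own +y of the stock box, in m: 0 shot (through the lid's eye), about 0.041 drawn back to its stop. About 2 to 3 N of friction. The guard holds it while the handle is in a notch.
- bolt_lift (a joint): Angle of the bolt's handle about the bolt's axis, in rad: 0 level (down in a notch, pointing to own -x of the stock box), 1.57 straight up, stop at 1.6. It must be above about 0.9 to pass the guard. It swings easily and falls back when let go.
- lid_slide (a joint): Travel of the lid along own +x of the stock box, in m: 0 shut, 0.105 fully back (stop). About 3 N of friction; stays where it is left.
- lid_knob (a point): Centre of the thickest part of the lid's turned brass knob: 22 mm diameter, knob 35 mm high, this point 24 mm above the lid's top. Own x -28, y 0, z 91 of the stock box when shut; moves with the lid.
- jewel_box: Small closed black card jewellery box, loose, to the right (-y) of the stock box beyond the mallet's head (a like one at the back of the bench is not meant), 56 mm (own x) by 70 mm (own y) by 34 mm high, about 0.12 kg, its lid fixed on. Origin: centre of its underside; z up.
- second_notch (a point): Middle of the second notch, on the front edge of the bolt plate: own x -82, y +20, z 80 of the stock box (first notch: y -20). A steel guard there (own x -85 to -80, top z 87) has these two notches, each 13 mm wide, and blocks the handle everywhere else. Axes as the stock box.
- lid_eye (a point): Centre of the steel eye fixed to the lid's front edge, through which the bolt's own -y tip passes when shot, so that the lid is held; own x -69, y -70, z 80 of the stock box when shut, 26 mm in x, top at z 91 (moves with the lid).
- box_floor (a point): Point on the floor inside the stock box, own x 4, y 0, z 12. The space inside runs over own x -51 to 81, y -92 to 92; side walls 8 mm thick, tops at z 68. With the lid fully back it is open from above over own x -51 to 55.
There are look-alikes about, which are no part of the job. What is shaped like the jewel_box but blue or red is not meant.

How it is judged:
By the outcome, as a careful person would: the job done as asked, in the order asked, and still so for the second after the job is handed in, with the robot touching nothing.
It also fails if it takes over 58 s, if anything falls off the work surface, if the arm or the gripper's body presses on something with over 40 N, if the wrist force passes 120 N, or if a joint passes its speed limit or range.

## Robot

A 6-joint arm with a two-finger parallel gripper is mounted at the origin on a cart in front of the work surface, level with it; the furniture and walls round the work are solid. World frame = base frame: x ahead of the robot, y to its left, z up, the work surface at z = 0. Lengths are in m, angles in rad, forces in N, time in s.
With the tool pointing down it reaches from about 0.275 to 0.775 m from the base axis. Payload 14.6 kg.
Tool frame: the origin (TCP) lies midway between the tips of the shut fingers; the grasp point (between the pads) lies bot.tcp_to_grasp behind it (bot.tcp_to_grasp is the distance from the TCP to the grasp point, in m); z points along the fingers, x is the direction in which the jaws open and shut, and the axes are right-handed (so a half turn about z gives the same grasp; the last joint's range is limited). The gripper opens to 85 mm and grips with 20 to 120 N. Pads are 22 mm wide; open, the fingers measure 114 mm over their backs; the gripper's body (76 mm by 85 mm) begins 54 mm behind the grasp point. The pads swing forward as they close: fully open they stand 13 mm farther back than shut.
Start: joints at [0.946, 0.263, -0.048, 1.259, 0, 1.415], TCP at [0.238, 0.468, 0.231] pointing down, gripper open.
Joint ranges: [-2.65, 2.65], [-0.89, 1.7], [-1.18, 1.37], [-2.13, 2.11], [-1.35, 1.29], [-3.14, 3.14]. Speed limits (rad/s): [1.89, 1.89, 2.57, 2.79, 3.14, 3.14].

## Interface

Orientations are given as a unit quaternion [w, x, y, z].
In Python, from rig import bot, camera, finder gives the robot as it stands.
- The arm moves only by the tool send_rows, never from a script. Its argument "commands" is text: rows parted by semicolons, each of 5 numbers parted by spaces: the finger opening in m, from 0 to 0.0854, then the shift along the tool's x, y, z in m, then the turn about the tool's z in rad. In form: jaw tx ty tz roll; .... A call has exactly 5 rows; each row shifts and turns the commanded pose from where the row before left it, along the tool's axes as they then stand; what a row does not reach is not made up. A row lasts 1/12 s, in which the tool goes at most 41.7 mm and 7.16 degrees, less where a joint would pass 70% of its speed; a pose out of reach is approached as far as the arm can. A call is refused whole if a number of a shift passes 0.0417 or a number of a turn 0.125, either way. A call with a gripper value outside its range is refused whole. The fingers move at their own pace and stop on an object; "newtons" is the grip in N (left out, the last holds). Time passes only in rows, so rows that do not move let the fingers close, or fill a call up. It gives the time, the measured TCP pose, the force and the opening at its end, in the units of the state.
- bot.observe(): the state, without advancing time (a new reading comes with each control period).
- camera(name): name is "scene" or "top" or "wrist"; returns a dict with "color" (420x560x3 uint8, red, green, blue), "fovy" (degrees; the focal length in pixels is half the picture's height over the tangent of half this angle, whatever the lens; pixels are square), "cx", "cy" (the principal point, pixels), "R" (3x3) and "t" (3): a world point X has camera coordinates R X + t. Camera axes: x right, y down, z forward; pixel columns grow to the right and rows downward; lengths in m; the calibration is good to about 2 mm. The wrist camera is an equidistant fisheye: a pixel r from the principal point sees the ray r / f radians off the axis. A picture is of the moment at which its call begins. There is no depth.
- bot.finish_job(): hands the job in, once; it reports no verdict.
Trained networks look in the newest picture that a camera, given by its name, has taken for a name from the list of things; names that differ only in an ending like _2 or _b are one class to them, and where a whole thing is asked for, a point or a joint stands for the part that bears it (a point fixed in the world has none). Each returns a list of dicts, best first, with "p" (0 to 1); they miss things now and then, are a little off and sometimes report something else, mostly with a low value. They report only what shows in the picture. A call takes as long as a camera call. They do not tell look-alikes from the thing itself.
- finder.find_in(camera, thing): "point" ([x, y, z] in m, in world coordinates, good to about 4 mm: the middle of the surface that is visible of it).
- finder.masks_of(camera, thing): "region" (420x560 bool, what is visible of it).
- finder.spot_point(camera, thing): "point" ([x, y, z] in m, in world coordinates, good to about 4 mm: a listed point, or the origin of a listed thing).
The state is a dict: "clock": time; "qpos": joint angles; "joint_velocities": joint speeds; "effort": joint torques, N m; "eef_pos": TCP position; "orientation": TCP orientation; "contact_force": force on the tool from outside, world axes, zero at the start; "torque": the same for the moment, N m; "gripper_width": opening from 0.0 (shut) to 1.0 (fully open).
Only numpy, scipy, OpenCV 4.12 (cv2) and the standard library are available. Lean on these libraries where they do the work, as an engineer would, in place of code of your own. Each camera call takes 0.05 s, during which the arm holds its last target. There are 200 camera calls.

## Working session

There is one attempt and no reset: what is moved stays moved. The work goes in short steps, Python scripts to look and compute and a tool call to move; the robot and the scene stay as the last step left them, time stands still between calls to the robot, and variables do not carry over. Pictures are saved under pics/ and viewed, about 8 in all and at most 12, crops included, and the job is handed in when it is done.

Besides the shell and the picture viewer there is one more tool, called after ">>>" as a command line: name --argument value ..., lists and objects as JSON in quotes. send_rows: Moves the arm, as the interface text tells. Its arguments: {"type":"object","properties":{"commands":{"type":"string"},"newtons":{"type":"number"}},"required":["commands"]}

```bash
ls; mkdir -p pics; python3 - <<'E'
from rig import bot,camera,finder
import cv2,numpy as np
np.set_printoptions(precision=4,suppress=True)
print(bot.observe(),bot.tcp_to_grasp)
ims=[]
for c in ["scene","top"]:
    d=camera(c); cv2.imwrite(f"pics/{c}0.png",d["color"][:,:,::-1])
    for t in ["stock_box","bolt_grip","lid_knob","jewel_box","second_notch","lid_eye","box_floor"]:
        print(c,t,[(np.round(r["point"],4),round(r["p"],2)) for r in finder.spot_point(c,t)[:4]])
E
```

```text
pics
{'clock': 0.0, 'qpos': array([ 0.9457,  0.2635, -0.0489,  1.2594,  0.    ,  1.4155]), 'joint_velocities': array([ 0.0013, -0.0016,  0.0011,  0.002 , -0.0009,  0.0015]), 'effort': array([  0.0056, -63.7617,  38.4565,   0.0138,  -0.    ,  -0.    ]), 'eef_pos': array([0.2375, 0.4679, 0.2308]), 'orientation': array([ 0.0002,  0.8523,  0.5231, -0.0005]), 'contact_force': array([-0.9305, -1.1469, -0.4495]), 'torque': array([-0.0452, -0.0306, -0.0117]), 'gripper_width': 0.9970478324919735} 0.0187
scene stock_box [(array([ 0.5455,  0.0423, -0.0002]), 0.96), (array([0.4352, 0.0521, 0.0813]), 0.36)]
scene bolt_grip [(array([0.4365, 0.0553, 0.0791]), 0.72), (array([0.5222, 0.0518, 0.0936]), 0.7)]
scene lid_knob [(array([0.521 , 0.0522, 0.0916]), 0.76)]
scene jewel_box [(array([ 0.5763, -0.1556,  0.0031]), 0.92), (array([ 0.5221, -0.2701,  0.0031]), 0.8), (array([ 0.4742, -0.4133, -0.0024]), 0.63)]
scene second_notch [(array([0.4764, 0.0887, 0.0842]), 0.75), (array([0.4383, 0.0543, 0.0824]), 0.65)]
scene lid_eye [(array([ 0.4597, -0.0011,  0.0795]), 0.86), (array([0.4345, 0.0508, 0.0799]), 0.63), (array([ 0.5498,  0.0409, -0.0009]), 0.27)]
scene box_floor []
top stock_box [(array([0.5514, 0.0382, 0.0043]), 0.63)]
top bolt_grip [(array([0.4356, 0.055 , 0.0737]), 0.51)]
top lid_knob [(array([0.5262, 0.0528, 0.0916]), 0.87)]
top jewel_box [(array([ 0.5778, -0.1516, -0.0002]), 0.68), (array([ 0.5217, -0.2695,  0.0002]), 0.62), (array([ 0.4711, -0.4127, -0.0024]), 0.57)]
top second_notch [(array([0.479 , 0.0836, 0.0777]), 0.85), (array([ 0.4646, -0.0092,  0.0828]), 0.58)]
top lid_eye [(array([ 0.4642, -0.011 ,  0.0811]), 0.84), (array([0.4373, 0.0545, 0.0791]), 0.35)]
top box_floor []
```

View pics/scene0.png

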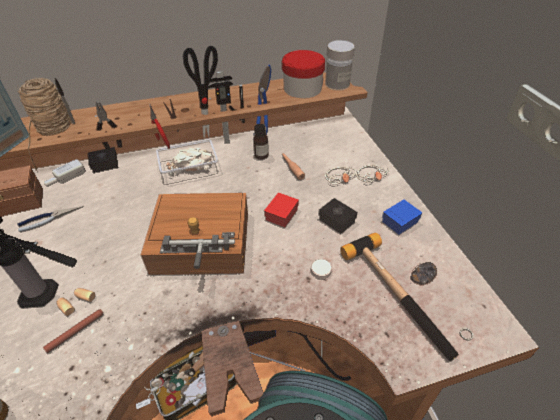

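View pics/top0.png

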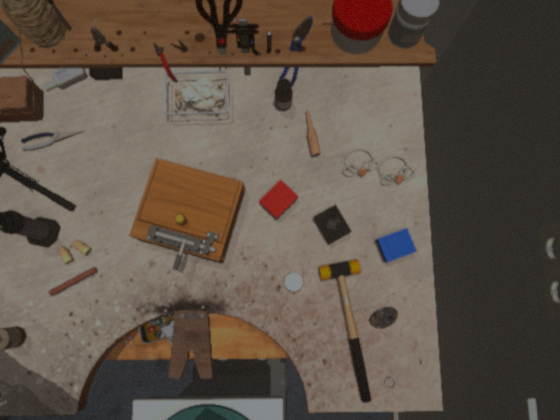

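The scene view shows the stock box at about (200,235), with its knob at (193,225) and the handle at (198,255). The black jewel box next to the mallet is at (338,215), which is (332,224) in the top view. The red box at (282,208) and the blue box at (402,216) are look-alikes. Next I fit the poses to the masks.

```bash
cat > h.py <<'E'
from rig import bot,camera,finder
import cv2,numpy as np
from scipy.optimize import minimize
from scipy.spatial.transform import Rotation as Ro
np.set_printoptions(precision=4,suppress=True)
def proj(d,X):
    P=np.atleast_2d(X)@np.array(d["R"]).T+d["t"]; f=210/np.tan(np.radians(d["fovy"])/2)
    return P[:,:2]/P[:,2:]*f+[d["cx"],d["cy"]]
def w(p,X): # own metres -> world
    c,s=np.cos(p[2]),np.sin(p[2]); X=np.atleast_2d(X)
    return np.c_[p[0]+c*X[:,0]-s*X[:,1],p[1]+s*X[:,0]+c*X[:,1],X[:,2]]
def block(x0,x1,y0,y1,z0,z1): return np.array([[x,y,z] for x in(x0,x1) for y in(y0,y1) for z in(z0,z1)])/1000
def fit(p0,blocks,views):
    S=4
    def cost(p):
        e=0
        for d,m in views:
            im=np.zeros((420,560),np.uint8)
            for b in blocks:
                h=cv2.convexHull((proj(d,w(p,b))*16).astype(np.int32)); cv2.fillConvexPoly(im,h,1,cv2.LINE_8,4)
            e+=(im.astype(bool)^m).sum()/m.sum()
        return e
    q=np.array(p0,float)
    for st in(.008,.003,.001):
        r=minimize(cost,q,method="Nelder-Mead",options=dict(initial_simplex=np.vstack([q]+[q+np.eye(3)[i]*st*(1,1,10)[i] for i in range(3)])));q=r.x
    return q,r.fun
def state():
    s=bot.observe(); R=Ro.from_quat(np.roll(s["orientation"],-1)).as_matrix()
    return s,R
def delta(target_xy,z,xdir): # move in tool axes to world TCP point; roll so tool x along angle xdir (mod pi)
    s,R=state(); g=np.r_[target_xy,z]-s["eef_pos"]
    a=np.arctan2(R[1,0],R[0,0]); da=(xdir-a+np.pi/2)%np.pi-np.pi/2
    print("tcp",s["eef_pos"],"dworld",g,"tool shift",R.T@g,"roll(tool z) ",-da,"toolx ang",a,"q6",s["qpos"][5],"t",s["clock"],"w",s["gripper_width"],"F",s["contact_force"])
E
python3 - <<'E'
from h import *
SB=[block(-89,89,-100,100,0,68),block(-85,-55,-60,60,68,88),block(-131,-69,-26,-14,74,86)]
JB=[block(-28,28,-35,35,0,34)]
D={c:camera(c) for c in("scene","top")}
for n,B,p0s in(("stock_box",SB,[[.549,.04,-.26]]),("jewel_box",JB,[[.522,-.27,a] for a in(-1.2,-.4,.4,1.2)])):
    V=[]
    for c,d in D.items():
        for r in finder.masks_of(c,n):
            ys,xs=np.nonzero(r["region"]); g=proj(d,[p0s[0][0],p0s[0][1],.03])[0]
            if np.hypot(xs.mean()-g[0],ys.mean()-g[1])<20: V.append((d,r["region"]));print(n,c,r["p"],len(xs));break
    for p0 in p0s:
        for v in([V]+[[x] for x in V]): print(n,p0,*fit(p0,B,v))
d=D["top"]
E
```

```text
stock_box scene 0.87 7929
stock_box [0.549, 0.04, -0.26] [ 0.5501  0.0424 -0.2784] 0.027746247950561232
stock_box [0.549, 0.04, -0.26] [ 0.5501  0.0424 -0.2784] 0.027746247950561232
jewel_box scene 0.78 889
jewel_box top 0.68 861
jewel_box [0.522, -0.27, -1.2] [ 0.5202 -0.2722 -1.0852] 0.1659213330041062
jewel_box [0.522, -0.27, -1.2] [ 0.5204 -0.2736 -1.1021] 0.0719910011248594
jewel_box [0.522, -0.27, -1.2] [ 0.5185 -0.2728 -1.1097] 0.09059233449477352
jewel_box [0.522, -0.27, -0.4] [ 0.5214 -0.2711 -0.3428] 0.6246078996223032
jewel_box [0.522, -0.27, -0.4] [ 0.5208 -0.2729 -0.2502] 0.2530933633295838
jewel_box [0.522, -0.27, -0.4] [ 0.52   -0.2721 -0.4411] 0.34959349593495936
jewel_box [0.522, -0.27, 0.4] [ 0.5263 -0.2782  0.4629] 0.6208034971238352
jewel_box [0.522, -0.27, 0.4] [ 0.5205 -0.2734  0.4608] 0.21597300337457817
jewel_box [0.522, -0.27, 0.4] [ 0.5263 -0.2783  0.4605] 0.389082462253194
jewel_box [0.522, -0.27, 1.2] [ 0.5202 -0.2736  2.1033] 0.16381793739197237
jewel_box [0.522, -0.27, 1.2] [ 0.52   -0.2717  1.2772] 0.3228346456692913
jewel_box [0.522, -0.27, 1.2] [ 0.5187 -0.2719  1.2881] 0.3797909407665505
```

```bash
python3 - <<'E'
from h import *
p=[.5501,.0424,-.278]; j=[.5198,-.2728,-1.098]
out=[]
for c,(x0,y0) in(("scene",(140,170)),("top",(125,150))):
    d=camera(c); K=3; im=cv2.resize(d["color"][:,:,::-1],None,fx=K,fy=K,interpolation=cv2.INTER_CUBIC)
    def line(q,pts,col):
        a=(proj(d,w(q,np.array(pts)/1000))*K+1).astype(int); cv2.polylines(im,[a],False,col,1,cv2.LINE_AA)
    line(p,[[-89,-100,68],[-89,100,68],[89,100,68],[89,-100,68],[-89,-100,68],[-89,-100,0],[-89,100,0],[-89,100,68]],(0,255,0))
    line(p,[[-69,-20,80],[-131,-20,80]],(255,255,0)); line(p,[[-28,0,67],[-28,0,102]],(255,0,255)); line(p,[[-69,-70,80],[-69,48,80]],(0,0,255)); line(p,[[-90,20,80],[-75,20,80]],(0,255,0))
    line(j,[[-28,-35,34],[28,-35,34],[28,35,34],[-28,35,34],[-28,-35,34],[-28,-35,0],[28,-35,0],[28,-35,34]],(0,255,0))
    out.append(im[y0*K:y0*K+345,x0*K:x0*K+750])
cv2.imwrite("pics/ov.png",cv2.resize(np.vstack(out),(650,600)))
g=w(p,[-.113,-.020,.080])[0]; print("grip",g)
delta(g[:2],.15,p[2]+np.pi/2)
E
```

```text
grip [0.4359 0.0542 0.08  ]
tcp [0.2377 0.4681 0.2313] dworld [ 0.1983 -0.414  -0.0813] tool shift [-0.2794  0.3642  0.0813] roll(tool z)  -0.19176795728071006 toolx ang 1.1010283695141865 q6 1.4154856297583487 t 1.2 w 0.9979117575848545 F [-0.4351  1.054   0.3867]
```

View pics/ov.png

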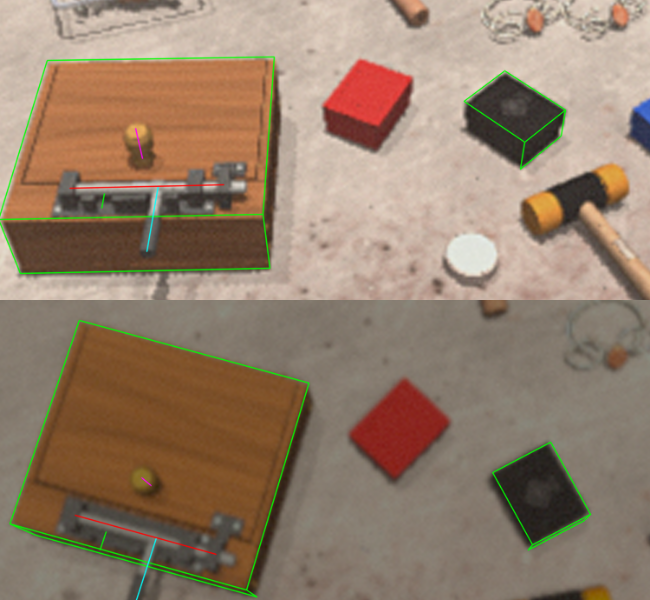

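The overlay matches the box edges, bolt, handle, knob and jewel box in both views. Now I move above the handle.

>>> send_rows --commands "0.04 -0.010 0.013 0 0;0.04 -0.0186 0.0243 0 0;0.04 -0.0186 0.0243 0 0;0.04 -0.0186 0.0243 0 0;0.04 -0.0186 0.0243 0 0" --newtons 25

```text
clock: 1.62
eef_pos: [0.2979, 0.3418, 0.2313]
orientation: [0.0, 0.852, 0.523, 0.0]
contact_force: [0.8, -0.4, -0.3]
gripper_width: 0.471
```

>>> send_rows --commands "0.04 -0.0186 0.0243 0 0;0.04 -0.0186 0.0243 0 0;0.04 -0.0186 0.0243 0 0;0.04 -0.0186 0.0243 0 0;0.04 -0.0186 0.0243 0 0"

```text
clock: 2.03
eef_pos: [0.3643, 0.2037, 0.2314]
orientation: [0.0, 0.852, 0.523, 0.0]
contact_force: [0.3, 0.3, -0.2]
gripper_width: 0.467
```

>>> send_rows --commands "0.04 -0.0186 0.0243 0 0;0.04 -0.0186 0.0243 0 0;0.04 -0.0186 0.0243 0 0;0.04 -0.0186 0.0243 0 0;0.04 -0.0186 0.0243 0 0"

```text
clock: 2.45
eef_pos: [0.4306, 0.0656, 0.2314]
orientation: [0.0, 0.852, 0.523, 0.0]
contact_force: [1.4, 0.9, 0.4]
gripper_width: 0.465
```

>>> send_rows --commands "0.04 -0.009 0.011 0 0;0.04 0 0 0.03 -0.096;0.04 0 0 0.03 -0.096;0.04 0 0 0.02 0;0.04 0 0 0 0"

```text
clock: 2.87
eef_pos: [0.434, 0.0541, 0.1483]
orientation: [-0.002, 0.798, 0.602, -0.002]
contact_force: [0.3, 0.0, -0.9]
gripper_width: 0.472
```

```bash
python3 - <<'E'
from h import *
delta([.4359,.0542],.0613,-.278+np.pi/2)
d=camera("wrist"); cv2.imwrite("pics/w1.png",d["color"][:,:,::-1])
for c in("wrist","top"):
    if c=="top": camera(c)
    print(c,[(r["point"],r["p"]) for r in finder.spot_point(c,"bolt_grip")[:3]])
E
```

```text
tcp [0.434  0.0541 0.1483] dworld [ 0.0019  0.0001 -0.087 ] tool shift [0.0007 0.0022 0.087 ] roll(tool z)  -2.622757759263017e-05 toolx ang 1.292770099217304 q6 0.2152244631810547 t 2.8667 w 0.47183620199148046 F [ 0.2744  0.04   -0.9193]
wrist [([0.4353, 0.0545, 0.0797], 0.92)]
top [([0.438, 0.0549, 0.0767], 0.38)]
```

View pics/w1.png

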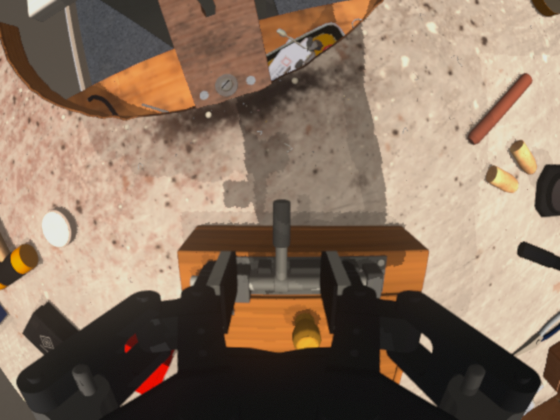

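The wrist view shows the handle at (281,225), centred between the fingers at (215) and (345). Descending and gripping it.

>>> send_rows --commands "0.04 0.0005 0.002 0.025 0;0.04 0 0 0.025 0;0.04 0 0 0.025 0;0.04 0 0 0.012 0;0.04 0 0 0 0"

```text
clock: 3.48
eef_pos: [0.4376, 0.0542, 0.0634]
orientation: [-0.001, 0.798, 0.602, -0.001]
contact_force: [-0.7, 0.2, 0.5]
gripper_width: 0.466
```

>>> send_rows --commands "0 0 0 0 0;0 0 0 0 0;0 0 0 0 0;0 0 0 0 0;0 0 0 0 0"

```text
clock: 3.9
eef_pos: [0.4391, 0.054, 0.0654]
orientation: [0.001, 0.798, 0.602, 0.001]
contact_force: [0.0, 0.3, 8.7]
gripper_width: 0.129
```

>>> send_rows --commands "0 0 0.0003 -0.0055 0;0 0 0.001 -0.0054 0;0 0 0.0017 -0.0052 0;0 0 0.0023 -0.005 0;0 0 0.0029 -0.0047 0"

```text
clock: 4.32
eef_pos: [0.4456, 0.0519, 0.0905]
orientation: [-0.0, 0.798, 0.602, -0.0]
contact_force: [0.7, 2.1, -7.4]
gripper_width: 0.124
```

>>> send_rows --commands "0 0 0.0035 -0.0042 0;0 0 0.004 -0.0038 0;0 0 0.0044 -0.0032 0;0 0 0.0048 -0.0027 0;0 0 0.0051 -0.002 0"

```text
clock: 4.73
eef_pos: [0.4671, 0.0457, 0.1062]
orientation: [-0.0, 0.798, 0.602, -0.0]
contact_force: [-1.5, 2.2, -3.5]
gripper_width: 0.123
```

```bash
python3 - <<'E'
from h import *
p=[.5501,.0424,-.278]
th=1.25; g=w(p,[-.069-.044*np.cos(th),-.020,.080+.044*np.sin(th)-.0187])[0]; delta(g[:2],g[2],p[2]+np.pi/2)
d=camera("scene"); im=d["color"][:,:,::-1]; cv2.imwrite("pics/s2.png",cv2.resize(im[170:310,120:290],None,fx=4,fy=4,interpolation=cv2.INTER_CUBIC))
E
```

```text
tcp [0.4671 0.0457 0.1062] dworld [-0.0022  0.0002 -0.0032] tool shift [-0.0004 -0.0021  0.0032] roll(tool z)  0.0002214784109757506 toolx ang 1.2930178052058723 q6 0.20142405881914927 t 4.7333 w 0.12303733937107725 F [-1.5452  2.1916 -3.5016]
```

View pics/s2.png

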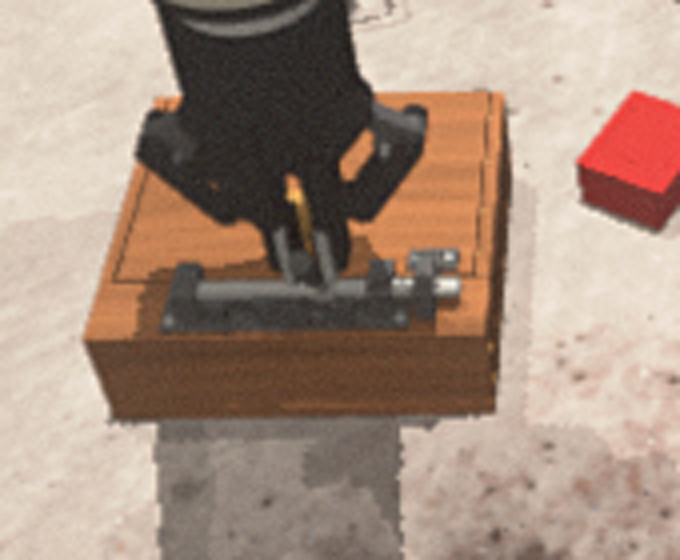

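The handle is up, held between the fingers at about (310,265), and no longer overhangs the front. The bolt tip is still through the eye at (445,288). Drawing back along tool +x.

>>> send_rows --commands "0 0.005 0 0 0;0 0.006 0 0 0;0 0.006 0 0 0;0 0.006 0 0 0;0 0.006 0 0 0"

```text
clock: 5.2
eef_pos: [0.4751, 0.0744, 0.1059]
orientation: [0.0, 0.798, 0.603, 0.0]
contact_force: [-0.7, -2.7, -3.7]
gripper_width: 0.122
```

>>> send_rows --commands "0 0.005 0 0 0;0 0.004 0 0 0;0 0.002 0 0 0;0 0.001 0 0 0;0 0 0 0 0"

```text
clock: 5.62
eef_pos: [0.4782, 0.0854, 0.1059]
orientation: [-0.0, 0.798, 0.602, 0.0]
contact_force: [1.5, -0.1, -5.4]
gripper_width: 0.125
```

>>> send_rows --commands "0 0.001 0 0 0;0 0.001 0 0 0;0 0.001 0 0 0;0 0 0 0 0;0 0 0 0 0"

```text
clock: 6.03
eef_pos: [0.4781, 0.0863, 0.1057]
orientation: [0.001, 0.799, 0.602, -0.002]
contact_force: [-3.6, -15.9, -4.5]
gripper_width: 0.121
```

>>> send_rows --commands "0 -0.002 0 0 0;0 0 -0.0051 0.002 0;0 0 -0.0048 0.0027 0;0 0 -0.0044 0.0032 0;0 0 -0.004 0.0038 0"

```text
clock: 6.45
eef_pos: [0.4613, 0.0906, 0.0949]
orientation: [0.001, 0.798, 0.602, 0.0]
contact_force: [-0.4, -6.7, 5.1]
gripper_width: 0.123
```

>>> send_rows --commands "0 0 -0.0035 0.0042 0;0 0 -0.0029 0.0047 0;0 0 -0.0023 0.005 0;0 0 -0.0017 0.0052 0;0 0 -0.001 0.0054 0"

```text
clock: 6.87
eef_pos: [0.4497, 0.0939, 0.0701]
orientation: [0.001, 0.798, 0.602, 0.0]
contact_force: [-3.6, -5.9, 6.3]
gripper_width: 0.121
```

>>> send_rows --commands "0 0 -0.0003 0.0045 0;0 0 0 0 0;0.03 0 0 0 0;0.03 0 0 0 0;0.03 0 0 0 0"

```text
clock: 7.28
eef_pos: [0.4496, 0.0946, 0.0655]
orientation: [-0.0, 0.798, 0.602, 0.0]
contact_force: [0.6, 0.6, 0.3]
gripper_width: 0.356
```

```bash
python3 - <<'E'
from h import *
p=[.5501,.0424,-.278]
g=w(p,[-.113,.020,.080-.0187])[0]; delta(g[:2],g[2],p[2]+np.pi/2)
for c in ("wrist","scene"):
    d=camera(c);print(c,[(r["point"],r["p"]) for r in finder.spot_point(c,"bolt_grip")[:3]],"expect",g)
im=d["color"][:,:,::-1]; cv2.imwrite("pics/s3.png",cv2.resize(im[170:310,120:290],None,fx=4,fy=4,interpolation=cv2.INTER_CUBIC))
E
```

```text
tcp [0.4496 0.0946 0.0655] dworld [-0.0027 -0.0019 -0.0042] tool shift [-0.0026 -0.0021  0.0042] roll(tool z)  5.3738017672610994e-05 toolx ang 1.2928500648125691 q6 0.30723894919683736 t 7.2833 w 0.356268106480171 F [0.5848 0.5644 0.3328]
wrist [([0.4468, 0.0959, 0.0788], 0.97)] expect [0.4469 0.0926 0.0613]
scene [([0.4463, 0.089, 0.0817], 0.47)] expect [0.4469 0.0926 0.0613]
```

View pics/s3.png

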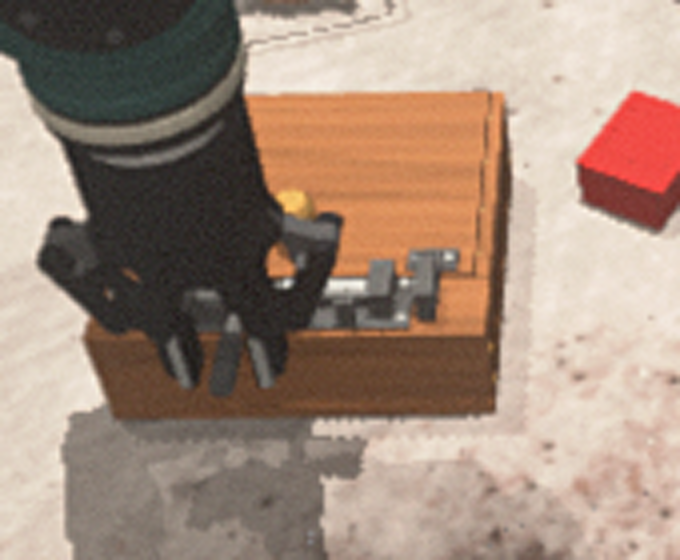

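The handle is level at (225,360) in the second notch, and no bolt tip shows past the eye at (430,285). Next is the knob.

>>> send_rows --commands "0.03 0 0 -0.015 0;0.04 0 0 -0.03 0;0.05 0 0 -0.03 0;0.05 -0.0076 0.028 0 0;0.05 -0.0075 0.028 0 0"

```text
clock: 7.9
eef_pos: [0.5003, 0.0647, 0.1422]
orientation: [0.001, 0.798, 0.603, 0.001]
contact_force: [0.2, 0.3, 0.9]
gripper_width: 0.586
```

>>> send_rows --commands "0.05 -0.0075 0.0269 0 0;0.05 0 0 0 0;0.05 0 0 0 0;0.05 0 0 0 0;0.05 0 0 0 0"

```text
clock: 8.32
eef_pos: [0.5223, 0.0504, 0.1402]
orientation: [-0.0, 0.798, 0.603, -0.0]
contact_force: [0.4, -0.2, 0.4]
gripper_width: 0.582
```

```bash
python3 - <<'E'
from h import *
p=[.5501,.0424,-.278]
g=w(p,[-.028,0,.092-.0187])[0]; delta(g[:2],g[2],p[2]+np.pi/2)
for c in ("wrist","top"):
    d=camera(c);print(c,[(r["point"],r["p"]) for r in finder.spot_point(c,"lid_knob")[:3]],[(r["point"],r["p"]) for r in finder.spot_point(c,"bolt_grip")[:3]],"expect",g)
E
```

```text
tcp [0.5223 0.0504 0.1402] dworld [ 0.0009 -0.0003 -0.0669] tool shift [-0.      0.001   0.0669] roll(tool z)  0.0006059745584656717 toolx ang 1.2934023013533622 q6 0.21814017087556523 t 8.3167 w 0.5820581226004344 F [ 0.4382 -0.2435  0.3512]
wrist [([0.5237, 0.0505, 0.0923], 0.93)] [([0.4474, 0.0936, 0.081], 0.86)] expect [0.5232 0.0501 0.0733]
top [([0.523, 0.0482, 0.0891], 0.69)] [([0.4484, 0.0942, 0.0792], 0.56)] expect [0.5232 0.0501 0.0733]
```

>>> send_rows --commands "0.05 0 0.001 0.02 0;0.05 0 0 0.02 0;0.05 0 0 0.016 0;0.05 0 0 0.008 0;0.05 0 0 0 0"

```text
clock: 9.03
eef_pos: [0.5231, 0.0498, 0.075]
orientation: [-0.001, 0.798, 0.602, -0.001]
contact_force: [0.6, 0.5, 0.2]
gripper_width: 0.585
```

>>> send_rows --commands "0 0 0 0 0;0 0 0 0 0;0 0 0 0 0;0 0 0 0 0;0 0 0 0 0" --newtons 40

```text
clock: 9.45
eef_pos: [0.5247, 0.05, 0.0774]
orientation: [0.0, 0.798, 0.603, 0.001]
contact_force: [-0.6, 2.9, 6.6]
gripper_width: 0.233
```

>>> send_rows --commands "0 0 0.005 0 0;0 0 0.008 0 0;0 0 0.01 0 0;0 0 0.01 0 0;0 0 0.01 0 0"

```text
clock: 9.87
eef_pos: [0.5661, 0.0381, 0.0774]
orientation: [0.0, 0.798, 0.603, 0.001]
contact_force: [-2.0, 3.4, 9.0]
gripper_width: 0.23
```

>>> send_rows --commands "0 0 0.012 0 0;0 0 0.012 0 0;0 0 0.012 0 0;0 0 0.01 0 0;0 0 0.007 0 0"

```text
clock: 10.28
eef_pos: [0.6175, 0.0232, 0.0774]
orientation: [0.0, 0.798, 0.602, 0.001]
contact_force: [-2.6, 2.4, 8.5]
gripper_width: 0.234
```

>>> send_rows --commands "0 0 0.005 0 0;0 0 0.003 0 0;0 0 0.002 0 0;0 0 0.001 0 0;0 0 0 0 0"

```text
clock: 10.7
eef_pos: [0.6257, 0.0209, 0.0773]
orientation: [-0.001, 0.798, 0.603, -0.0]
contact_force: [-10.3, 4.3, 13.6]
gripper_width: 0.234
```

>>> send_rows --commands "0 0 0.001 0 0;0 0 0.001 0 0;0 0 0 0 0;0 0 0 0 0;0 0 0 0 0"

```text
clock: 11.12
eef_pos: [0.6258, 0.0209, 0.0772]
orientation: [-0.002, 0.798, 0.603, -0.001]
contact_force: [-22.0, 6.7, 20.4]
gripper_width: 0.235
```

The lid is at its stop: 105 mm of travel, with the force rising at the end. Release it and go to the jewel box.

>>> send_rows --commands "0.05 0 -0.002 0 0;0.05 0 0 0 0;0.05 0 0 0 0;0.05 0 0 -0.02 0;0.05 0 0 -0.03 0"

```text
clock: 11.53
eef_pos: [0.6257, 0.0203, 0.1247]
orientation: [-0.001, 0.798, 0.602, -0.002]
contact_force: [-0.4, -0.3, -0.5]
gripper_width: 0.582
```

>>> send_rows --commands "0.05 0 0 -0.03 0;0.05 0 0 -0.01 0;0.05 -0.02 -0.0024 0 0;0.075 -0.035 -0.0024 0 0;0.075 -0.0346 -0.0024 0 0"

```text
clock: 11.95
eef_pos: [0.5954, -0.0644, 0.1663]
orientation: [0.0, 0.798, 0.603, 0.0]
contact_force: [0.8, -0.9, 0.3]
gripper_width: 0.844
```

>>> send_rows --commands "0.075 -0.0346 -0.0024 0 0;0.075 -0.0346 -0.0024 0 0;0.075 -0.0346 -0.0024 0 0;0.075 -0.0346 -0.0024 0 0;0.075 -0.0346 -0.0024 0 0"

```text
clock: 12.37
eef_pos: [0.5358, -0.2287, 0.1663]
orientation: [0.0, 0.798, 0.602, 0.0]
contact_force: [1.7, -0.1, -0.0]
gripper_width: 0.884
```

>>> send_rows --commands "0.075 -0.0346 -0.0024 0 0;0.075 -0.0139 -0.0024 0 0;0.075 0 0 0 -0.107;0.075 0 0 0 -0.107;0.075 0 0 0 -0.107"

```text
clock: 12.78
eef_pos: [0.5185, -0.2727, 0.1661]
orientation: [0.0, 0.69, 0.724, -0.0]
contact_force: [-0.3, -0.4, 0.3]
gripper_width: 0.881
```

>>> send_rows --commands "0.075 0 0 0 -0.107;0.075 0 0 0 -0.107;0.075 0 0 0 -0.107;0.075 0 0 0 -0.107;0.075 0 0 0 0"

```text
clock: 13.2
eef_pos: [0.5187, -0.2721, 0.1662]
orientation: [0.0, 0.52, 0.854, -0.0]
contact_force: [0.2, 0.3, -0.6]
gripper_width: 0.879
```

```bash
python3 - <<'E'
from h import *
delta([.5198,-.2728],.0,-1.098)
for c in ("wrist","scene"):
    d=camera(c);print(c,[(r["point"],r["p"]) for r in finder.spot_point(c,"jewel_box")[:3]])
    if c=="wrist": cv2.imwrite("pics/w4.png",d["color"][:,:,::-1])
print([(r["point"],r["p"]) for r in finder.spot_point("scene","lid_knob")[:3]])
E
```

```text
tcp [ 0.5187 -0.2721  0.1662] dworld [ 0.0011 -0.0007 -0.1662] tool shift [-0.0011  0.0007  0.1662] roll(tool z)  0.0035810098384176925 toolx ang 2.047173663428211 q6 -1.0986007766958716 t 13.2 w 0.8787270462370232 F [ 0.1562  0.3154 -0.6133]
wrist [([0.5787, -0.1559, 0.001], 0.91), ([0.5194, -0.2711, 0.0004], 0.87), ([0.473, -0.4106, 0.0016], 0.59)]
scene [([0.5762, -0.1563, 0.005], 0.9), ([0.5209, -0.2729, 0.0007], 0.81), ([0.4737, -0.4142, -0.0032], 0.75)]
[([0.6258, 0.0202, 0.0919], 0.62)]
```

View pics/w4.png

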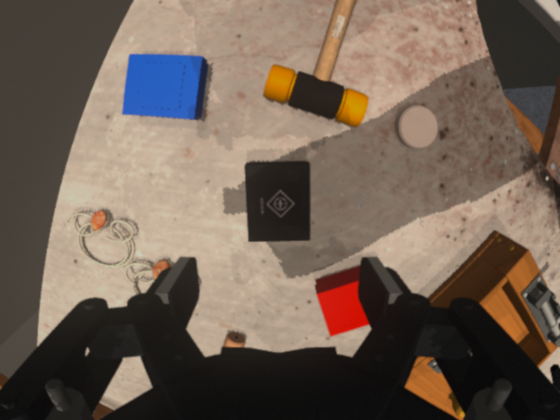

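The jewel box is at (278,200), centred and aligned between the fingers, with the mallet and the look-alikes clear of them. Descending to grasp it.

>>> send_rows --commands "0.075 -0.001 0.0005 0.03 0.0035;0.075 0 0 0.035 0;0.075 0 0 0.035 0;0.075 0 0 0.03 0;0.075 0 0 0.016 0"

```text
clock: 13.87
eef_pos: [0.518, -0.272, 0.0171]
orientation: [-0.002, 0.525, 0.851, 0.0]
contact_force: [0.0, 0.2, -0.7]
gripper_width: 0.879
```

>>> send_rows --commands "0.075 0 0 0.012 0;0.075 0 0 0.007 0;0.075 0 0 0 0;0.07 0 0 0 0;0.065 0 0 0 0" --newtons 30

```text
clock: 14.28
eef_pos: [0.5199, -0.2732, 0.0022]
orientation: [0.001, 0.524, 0.852, -0.0]
contact_force: [0.0, -0.3, 0.3]
gripper_width: 0.76
```

>>> send_rows --commands "0.055 0 0 0 0;0.05 0 0 0 0;0.04 0 0 0 0;0.04 0 0 0 0;0.04 0 0 0 0"

```text
clock: 14.7
eef_pos: [0.5199, -0.2733, 0.0025]
orientation: [0.001, 0.524, 0.852, -0.0]
contact_force: [-0.1, -0.3, 5.4]
gripper_width: 0.657
```

>>> send_rows --commands "0.04 0 0 -0.004 0;0.04 0 0 -0.008 0;0.04 0 0 -0.014 0;0.04 0 0 -0.02 0;0.04 0 0 -0.02 0"

```text
clock: 15.12
eef_pos: [0.5192, -0.2728, 0.0687]
orientation: [-0.0, 0.524, 0.852, 0.0]
contact_force: [0.8, -0.3, -0.2]
gripper_width: 0.662
```

>>> send_rows --commands "0.04 0 0 -0.02 0.05;0.04 0 0 -0.02 0.1;0.04 0 0 -0.02 0.107;0.04 0 0 -0.014 0.107;0.04 0 0 -0.008 0.107"

```text
clock: 15.53
eef_pos: [0.5199, -0.2732, 0.1522]
orientation: [0.001, 0.71, 0.704, 0.0]
contact_force: [-0.1, 0.1, -1.2]
gripper_width: 0.66
```

>>> send_rows --commands "0.04 0 0 -0.002 0.107;0.04 0 0 0 0.107;0.04 0 0 0 0.066;0.04 0 0 0 0;0.04 0.01 -0.002 0 0"

```text
clock: 15.95
eef_pos: [0.5203, -0.2636, 0.1518]
orientation: [0.0, 0.8, 0.601, -0.0]
contact_force: [0.3, -0.2, -1.2]
gripper_width: 0.662
```

>>> send_rows --commands "0.04 0.02 -0.004 0 0;0.04 0.027 -0.005 0 0;0.04 0.027 -0.005 0 0;0.04 0.027 -0.005 0 0;0.04 0.027 -0.005 0 0"

```text
clock: 16.37
eef_pos: [0.5327, -0.1312, 0.1516]
orientation: [0.0, 0.799, 0.601, 0.0]
contact_force: [0.0, -0.2, -0.9]
gripper_width: 0.657
```

>>> send_rows --commands "0.04 0.027 -0.005 0 0;0.04 0.027 -0.005 0 0;0.04 0.027 -0.005 0 0;0.04 0.027 -0.005 0 0;0.04 0.027 -0.005 0 0"

```text
clock: 16.78
eef_pos: [0.5463, 0.0055, 0.1517]
orientation: [0.0, 0.799, 0.601, 0.0]
contact_force: [0.9, 0.3, -0.3]
gripper_width: 0.661
```

>>> send_rows --commands "0.04 0.025 -0.004 0 0;0.04 0.018 -0.003 0 0;0.04 0.008 -0.001 0 0;0.04 0 0 0 0;0.04 0 0 0 0"

```text
clock: 17.2
eef_pos: [0.5531, 0.0547, 0.1514]
orientation: [0.0, 0.799, 0.601, -0.0]
contact_force: [0.6, -0.7, -1.7]
gripper_width: 0.656
```

```bash
python3 - <<'E'
from h import *
p=[.5501,.0424,-.278]
g=w(p,[.001,.012,.015])[0]; delta(g[:2],g[2],p[2]+np.pi/2)
o=[]
for c in ("wrist","scene"):
    d=camera(c);print(c,[(r["point"],r["p"]) for r in finder.spot_point(c,"jewel_box")[:4]],[(r["point"],r["p"]) for r in finder.spot_point(c,"lid_knob")[:2]],[(r["point"],r["p"]) for r in finder.spot_point(c,"bolt_grip")[:2]])
    o.append(d["color"][:,:,::-1])
cv2.imwrite("pics/c5.png",np.vstack([cv2.resize(o[0],(400,300)),cv2.resize(o[1][90:300,90:370],(400,300))]))
E
```

```text
tcp [0.5531 0.0547 0.1514] dworld [ 0.0012 -0.001  -0.1364] tool shift [-0.0006  0.0015  0.1364] roll(tool z)  -0.003436033242762093 toolx ang 1.2893602935521344 q6 0.23347955414175597 t 17.2 w 0.6558963470922421 F [ 0.6327 -0.6902 -1.7374]
wrist [([0.5497, 0.0548, 0.151], 0.81), ([0.5789, -0.1537, -0.0003], 0.69)] [] [([0.4475, 0.0964, 0.081], 0.78)]
scene [([0.5774, -0.1571, 0.0037], 0.95), ([0.4733, -0.4126, -0.0017], 0.92), ([0.552, 0.0543, 0.1508], 0.75)] [([0.6248, 0.0227, 0.0929], 0.91), ([0.5486, 0.0429, -0.0009], 0.26)] [([0.4468, 0.0919, 0.0809], 0.61)]
```

View pics/c5.png

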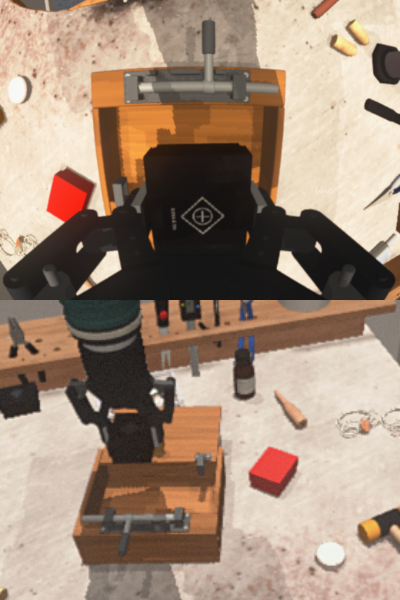

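The wrist view shows the black box held level at (200,215) over the open compartment. The lid is back, the bolt is drawn and its handle is in the second notch. Lowering it now.

>>> send_rows --commands "0.04 0 0.001 0.015 0;0.04 0 0 0.025 0;0.04 0 0 0.03 0;0.04 0 0 0.025 0;0.04 0 0 0.015 0"

```text
clock: 18.02
eef_pos: [0.5531, 0.0542, 0.0389]
orientation: [-0.001, 0.8, 0.6, -0.001]
contact_force: [-0.0, 0.1, -0.2]
gripper_width: 0.658
```

>>> send_rows --commands "0.04 0 0 0.01 0;0.04 0 0 0.006 0;0.04 0 0 0.004 0;0.04 0 0 0.002 0;0.04 0 0 0 0"

```text
clock: 18.43
eef_pos: [0.5546, 0.0543, 0.0196]
orientation: [0.0, 0.8, 0.6, 0.0]
contact_force: [-0.0, 0.4, -1.0]
gripper_width: 0.657
```

>>> send_rows --commands "0.04 0 0 0.001 0;0.04 0 0 0.001 0;0.04 0 0 0.001 0;0.04 0 0 0.001 0;0.04 0 0 0 0"

```text
clock: 18.85
eef_pos: [0.5543, 0.0544, 0.0152]
orientation: [0.0, 0.8, 0.6, 0.0]
contact_force: [0.3, 0.2, -1.7]
gripper_width: 0.661
```

>>> send_rows --commands "0.04 0 0 0.001 0;0.04 0 0 0.0005 0;0.04 0 0 0.0005 0;0.04 0 0 0 0;0.04 0 0 0 0"

```text
clock: 19.27
eef_pos: [0.5544, 0.0544, 0.0144]
orientation: [0.0, 0.8, 0.6, 0.0]
contact_force: [-7.1, 1.1, 19.9]
gripper_width: 0.657
```

The box has touched the floor at TCP z 14.4 mm, as predicted. Releasing gently and withdrawing.

>>> send_rows --commands "0.057 0 0 -0.0008 0;0.06 0 0 0 0;0.066 0 0 0 0;0.068 0 0 0 0;0.068 0 0 0 0"

```text
clock: 19.68
eef_pos: [0.5543, 0.0544, 0.0139]
orientation: [-0.0, 0.8, 0.6, -0.0]
contact_force: [1.3, 1.0, -1.0]
gripper_width: 0.793
```

>>> send_rows --commands "0.068 0 0 -0.005 0;0.068 0 0 -0.015 0;0.068 0 0 -0.03 0;0.068 0 0 -0.03 0;0.068 0 0 -0.035 0"

```text
clock: 20.1
eef_pos: [0.5535, 0.0544, 0.13]
orientation: [-0.001, 0.8, 0.6, -0.001]
contact_force: [1.4, -0.4, -1.0]
gripper_width: 0.797
```

>>> send_rows --commands "0.068 0 0 -0.035 0;0.068 0.035 0 -0.02 0;0.068 0.038 0 0 0;0.068 0.038 0 0 0;0.068 0.038 0 0 0"

```text
clock: 20.52
eef_pos: [0.5963, 0.199, 0.1851]
orientation: [0.0, 0.8, 0.6, 0.001]
contact_force: [1.1, -1.3, -0.2]
gripper_width: 0.796
```

>>> send_rows --commands "0.068 0.035 0 0 0;0.068 0.03 0 0 0;0.068 0 0 0 0;0.068 0 0 0 0;0.068 0 0 0 0"

```text
clock: 20.93
eef_pos: [0.6139, 0.2596, 0.1841]
orientation: [0.0, 0.8, 0.6, -0.0]
contact_force: [0.2, -0.6, 0.4]
gripper_width: 0.798
```

```bash
python3 - <<'E'
from h import *
p=[.5501,.0424,-.278]; print("expected floor spot",w(p,[.001,.012,.012]),"grip",w(p,[-.113,.02,.08]),"knob",w(p,[.077,0,.091]))
o=[]
for c in ("top","scene"):
    d=camera(c)
    for t in("jewel_box","lid_knob","bolt_grip"): print(c,t,[(r["point"],r["p"]) for r in finder.spot_point(c,t)[:4]])
    o.append(d["color"][:,:,::-1])
cv2.imwrite("pics/c6.png",np.vstack([cv2.resize(o[0][140:290,90:290],(400,300),interpolation=cv2.INTER_CUBIC),cv2.resize(o[1][160:295,120:300],(400,300),interpolation=cv2.INTER_CUBIC)]))
print(bot.observe()["clock"],bot.observe()["contact_force"])
E
```

```text
expected floor spot [[0.5544 0.0537 0.012 ]] grip [[0.4469 0.0926 0.08  ]] knob [[0.6241 0.0213 0.091 ]]
top jewel_box [([0.5822, -0.1553, 0.0038], 0.97), ([0.5589, 0.0567, 0.0067], 0.82), ([0.4707, -0.4132, 0.0013], 0.78)]
top lid_knob [([0.6249, 0.0228, 0.0883], 0.69)]
top bolt_grip [([0.4469, 0.0934, 0.0776], 0.45)]
scene jewel_box [([0.5581, 0.0562, 0.0175], 0.97), ([0.5812, -0.1586, 0.0007], 0.91)]
scene lid_knob [([0.6226, 0.0242, 0.0921], 0.9)]
scene bolt_grip [([0.446, 0.0935, 0.0788], 0.56)]
21.3333 [ 0.3211 -0.2264 -0.664 ]
```

View pics/c6.png

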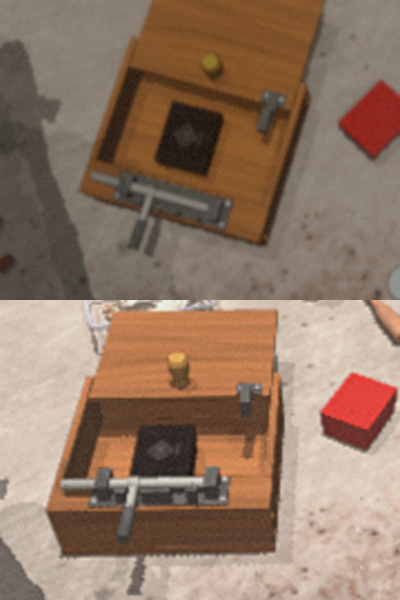

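The black box lies flat inside at (190,137) in the top view and (165,450) in the scene view. The lid is fully back, and the handle is down in the second notch at (128,510). Handing in.

```bash
python3 -c "
from rig import bot
print(bot.finish_job())"
```

```text
the job is handed in; nothing more can be done
None
```

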